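# Clip the milk thermometer onto the jug

## Robot

A 7-joint arm with a two-finger parallel gripper is mounted at the origin on a cart in front of the work surface, level with it; the furniture and walls round the work are solid. World frame = base frame: x ahead of the robot, y to its left, z up, the work surface at z = 0. Lengths are in m, angles in degrees, forces in N, time in s.
With the tool pointing down it reaches from about 0.425 to 0.875 m from the base axis. Payload 4.7 kg.
Tool frame: the origin (TCP) lies on the centre line of the jaws, within the pads' length; the fingertips stand 19 mm ahead of it and the grasp point (between the pads) is the TCP; z points along the fingers, y is the line along which they close (so a half turn about z gives the same grasp; the last joint's range is limited). The gripper opens to 87 mm and grips with 3 to 60 N. Pads are 19 mm wide; open, the fingers measure 117 mm over their backs; the gripper's body (75 mm by 190 mm) begins 51 mm behind the grasp point.
Start: joints at [66.24, 18.392, -4.016, 83.108, 1.295, 78.541, -3.26], TCP at [0.27, -0.591, 0.242] pointing down, gripper open.
Joint ranges: [-163.93, 163.93], [-17.29, 119.83], [-79.2, 71.16], [3.27, 140.29], [-89.18, 269.18], [5.43, 117.66], [-154.24, 154.24]. Speed limits (degrees/s): [147.25, 147.25, 180, 180, 180, 180, 180].

## Interface

Orientations are given as [roll, pitch, yaw] about the fixed x, y, z axes, in that order (R = Rz(yaw) Ry(pitch) Rx(roll)).
In Python, from cell import env, imaging gives the robot as it stands.
- The arm moves only by the shell command python3 -m crank 'ROWS' [OPENING] [FORCE]. ROWS is JSON, a list of rows, each an object of numbers: "x", "y", "z": the shift along the tool's x, y, z in m; "turn": the turn about the tool's z in rad. In form: [{"x": .., "y": .., "z": .., "turn": ..}, ...]. A call has 1 to 12 rows; each row is the pose to reach, as a shift and turn from the pose commanded when the call began, along the tool's axes at that moment; what a row does not reach only later rows make up. A row lasts 1/8 s, in which the tool goes at most 62.5 mm and 10.7 degrees, less where a joint would pass 70% of its speed; a pose out of reach is approached as far as the arm can. A call with a gripper value outside its range is refused whole. OPENING is the finger opening in m, from 0 to 0.087, set as the call begins (- or left out, the last holds). The fingers move at their own pace and stop on an object; FORCE is the grip in N (left out, the last holds). Time passes only in rows, so rows that repeat a pose let the fingers close. It gives the time, the measured TCP pose, the force, the opening and the grip force at its end, in the units of the state.
- env.get_obs(): the state, without advancing time (a new reading comes with each control period).
- imaging.read_camera(name): name is "scene" or "top" or "wrist"; returns the picture (400x640x3 uint8, red, green, blue); there is no depth.
- imaging.get_calibration(name): a dict with "camera_matrix" (3x3 intrinsics, pixels), "k1" (the pictures are not rectified: a ray, as slopes to the right and down, at radius r is drawn at 1 + k1 r^2 times it, then the intrinsics apply), "position" and "attitude" of the camera in the world. Camera axes: x right, y up, looking along -z (the intrinsics and any distortion apply to the point x, -y, -z); pixel columns grow to the right and rows downward; lengths in m; the calibration is good to about 2 mm. A picture is of the moment at which its call begins: read the wrist's pose just before it. get_calibration takes no time and is no camera call; for the wrist camera it gives the pose at the moment of the call.
- env.sign_off(): hands the job in; it is judged then, once.
The state is a dict: "time_s": time; "qpos": joint angles; "joint_velocities": joint speeds; "effort": joint torques, N m; "tool_pos": TCP position; "tool_rot": TCP orientation; "force": force on the tool from outside, world axes, zero at the start; "wrist_torque": the same for the moment, N m; "grip_width": finger opening in m; "grasp_force": force on a finger pad.
Only numpy, scipy, OpenCV 4.12 (cv2) and the standard library are available. Lean on these libraries where they do the work, as an engineer would, in place of code of your own. Each camera call takes 0.05 s, during which the arm holds its last target. There are 200 camera calls.

## Task

Squeeze the milk thermometer's self-closing clip open, lift it off its parking block and lower it, still held open, over the rim of the steel milk jug with the probe inside and clear of the jug's handle. Press it down gently until the rim pushes the little red switch foot well in, then let go so that the clip itself grips the jug wall upright. Leave the other things where they stand.

Things in the scene. Friction and masses are not known exactly. Their poses are not given: they have to be found in the camera images.
- probe: Milk thermometer with a self-closing cross-lock clip, about 80 g, parked upright on the block's fin. Origin: middle of the saddle's underside, on the mid-plane of the gripped wall; z up; +y is the probe side (goes inside the jug); the gripped wall runs along x. A dial 28 mm across lies at y = +6 to +34 mm, z = 7 to 17 mm. Saddle 26 mm wide in x.
- probe_grip (a point): 50 mm above the origin of probe, midway between the two upright black grip plates (20 mm wide in x, z = 34 to 66 mm). Outer faces at y = -23 and +23 mm while gripping a 4 mm wall (46 mm over both). Squeezing them together in y opens the jaws (arms cross): 38 mm over both at the stop, about 10 N. Let go, the spring grips a 4 mm wall with about 7 N.
- probe_mouth (a point): At (0, -4, 0) mm in probe: middle of the clip's mouth when fully squeezed open; the jug wall belongs here as the clip is lowered. The mouth is then 12 mm wide in y. Two jaws hang 28 mm below the saddle, up to 18 mm wide in x: the inner one fixed, face at y = +2 mm; the outer one slides in y, face at y = 0 shut, -10 mm fully open.
- probe_tip (a point): Lower tip of the thermometer's steel stem (4 mm thick, upright), at (0, 18, -52) mm in probe.
- clip (a joint): Travel of the outer jaw in m: 0 shut, about 0.002 gripping a 4 mm wall, 0.010 fully squeezed open.
- foot (a joint): Travel of the red sprung switch foot under the saddle, m: 0 out (underside 7 mm below the saddle, at y = -8.5 to +1.5 mm of probe, 7 mm wide), 0.007 flush with the saddle. About 1 N to start, 4 N to press flush; beyond that the saddle stands hard on the rim.
- park: Fixed parking block: wooden base 100 x 85 x 12 mm with an upright steel fin 50 mm along its x, 4 mm thick in y, top edge 70 mm above the worktop. Origin: centre of the underside.
- stand: Fixed black height-adjustable cup stand, base 110 mm across; origin: centre of its underside, on the jug's axis. A round open steel jug is fixed on it: 90 mm outside, 4 mm wall (rim centre line at 43 mm radius), 80 mm high. The stand's setting is unknown and not reported: the flat rim is 114 to 146 mm above the worktop, to be found by feel or sight. It does not yield to pushing.
- jug_handle (a point): Point on the stand, 73 mm out along its +x at z = 80 mm, by the jug's bar handle. The handle sticks out of the jug along the stand's +x, 43 to 78 mm from the axis, 10 mm wide, its top about 10 mm below the rim (its height follows the stand's setting). The outer jaw must be kept off it.
- mug: Small green and white mug standing by, 64 x 89 x 48 mm, loose; leave alone.
- spice_jar: Spice jar with a green lid, 46 mm across, 106 mm high, loose; leave alone.
- flat_tin: Flat oblong tin, 63 x 105 x 25 mm, loose; leave alone.
- timer: Red and cream kitchen timer, 65 mm across, 52 mm high, loose; leave alone.
- can_1: Tall drinks can, 66 mm across, 168 mm high, loose; leave alone.
Not all that is in view belongs to the job. What is shaped like the probe but yellow is not meant.

How it is judged:
By the outcome, as a careful person would: the job done as asked, in the order asked, and still so for the second after the job is handed in, with the robot touching nothing.
It also fails if it takes over 45 s, if anything falls off the work surface, if the arm or the gripper's body presses on something with over 40 N, if the wrist force passes 120 N, or if a joint passes its speed limit or range.

## Working session

There is one attempt and no reset: what is moved stays moved. The work goes in short steps, Python scripts to look and compute and a shell command to move; the robot and the scene stay as the last step left them, time stands still between calls to the robot, and variables do not carry over. Pictures are saved under pics/ and viewed, at most 12 in all, crops included, and the job is handed in when it is done.

```bash
ls; mkdir -p pics; cat > h.py <<'E'
import numpy as np, cv2
from cell import env, imaging
from scipy.spatial.transform import Rotation as R
def cal(n):
    return imaging.get_calibration(n)
def rot(c):
    a=np.array(c["attitude"],float)
    return a if a.shape==(3,3) else R.from_euler('xyz',a,degrees=True).as_matrix()
def ray(c,u,v):
    K=np.array(c["camera_matrix"]);d=np.array([(u-K[0,2])/K[0,0],(v-K[1,2])/K[1,1]])
    s=d.copy()
    for _ in range(30): s=d/(1+c["k1"]*(s@s))
    w=rot(c)@np.array([s[0],-s[1],-1]);return np.array(c["position"]),w
def on(c,u,v,z):
    p,w=ray(c,u,v);return p+w*(z-p[2])/w[2]
def proj(c,P):
    K=np.array(c["camera_matrix"]);q=rot(c).T@(np.array(P)-c["position"]);s=np.array([q[0],-q[1]])/-q[2]
    s=s*(1+c["k1"]*(s@s));return K[0,0]*s[0]+K[0,2],K[1,1]*s[1]+K[1,2]
def tri(c1,a,c2,b):
    p,w=ray(c1,*a);q,v=ray(c2,*b)
    t=np.linalg.lstsq(np.c_[w,-v],q-p,rcond=None)[0]
    A=p+w*t[0];B=q+v*t[1];return (A+B)/2,np.linalg.norm(A-B)
def snap(n,f):
    c=cal(n);im=imaging.read_camera(n);cv2.imwrite(f'pics/{f}.png',im[:,:,::-1]);return c,im
E
python3 - <<'E'
from h import *
for n in("scene","top","wrist"):
    c,im=snap(n,n+"0");print(n,c)
print(env.get_obs())
a=[cv2.imread(f'pics/{n}0.png') for n in("scene","top")]
E
```

```text
pics
scene {'camera_matrix': array([[436.26966286,   0.        , 312.42935722],
       [  0.        , 436.26966286, 193.28139174],
       [  0.        ,   0.        ,   1.        ]]), 'k1': -0.08986826697764291, 'position': array([-0.13275107,  0.70305929,  0.67638362]), 'attitude': array([  62.17749508,   -0.40801985, -137.57795173])}
top {'camera_matrix': array([[419.44100488,   0.        , 319.65391363],
       [  0.        , 419.44100488, 202.86929726],
       [  0.        ,   0.        ,   1.        ]]), 'k1': -0.018851008937382598, 'position': array([ 0.3729626 , -0.0895323 ,  1.30029981]), 'attitude': array([ 10.22245881,   1.35368135, -91.50449072])}
wrist {'camera_matrix': array([[302.81729887,   0.        , 315.90381664],
       [  0.        , 302.81729887, 201.11663808],
       [  0.        ,   0.        ,   1.        ]]), 'k1': -0.004494011287823176, 'position': array([ 0.34463677, -0.55742662,  0.38258664]), 'attitude': array([-17.59684718,   0.09151621, -65.47101923])}
{'time_s': 0.15, 'qpos': array([66.23908646, 18.42859681, -4.01480067, 83.15719948,  1.2953835 ,
       78.54135139, -3.26231558]), 'joint_velocities': array([-0.0992773 , -0.15733047,  0.07085266, -0.22199917, -0.00933682,
       -0.05343846,  0.0739457 ]), 'effort': array([-3.50084265e-04, -4.91794538e+01, -4.04844470e-01, -3.12877464e+01,
       -6.40599173e-02,  4.04732348e-02,  9.17847456e-05]), 'tool_pos': array([ 0.27005176, -0.59082837,  0.24073509]), 'tool_rot': array([-1.79918085e+02,  5.62623735e-03,  2.45673419e+01]), 'force': array([ 0.04009261, -0.21673937, -0.64865337]), 'wrist_torque': array([-0.0120391 ,  0.02980003,  0.01264451]), 'grasp_force': 0.0, 'grip_width': 0.08684638263032919}
```

View pics/scene0.png

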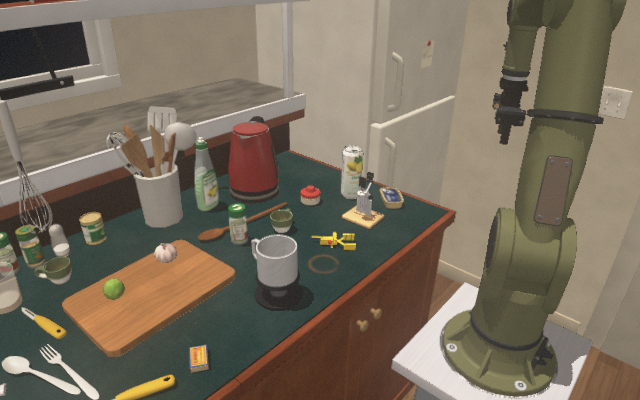

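View pics/top0.png

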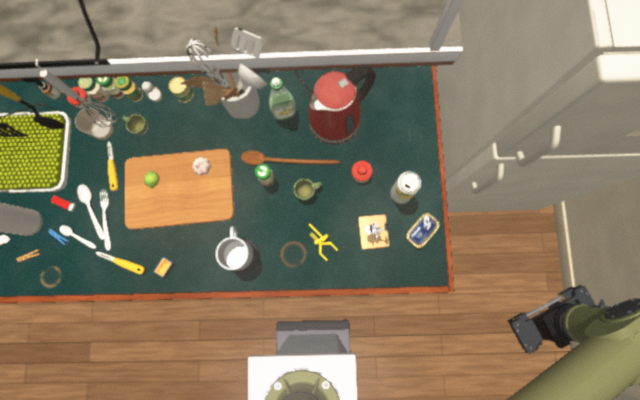

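The scene view has the jug at (277,265) with its handle towards (257,245), and the park block with the probe at (363,205). In the top view the jug is at (234,253) with its handle at (232,232), the block is at (374,232), and the yellow decoy is at (322,242). I'll enlarge both.

```bash
python3 - <<'E'
import cv2,numpy as np
t=cv2.imread('pics/top0.png');s=cv2.imread('pics/scene0.png')
r=lambda im,x,y,w,h,W,H:cv2.resize(im[y:y+h,x:x+w],(W,H),interpolation=cv2.INTER_CUBIC)
a=np.hstack([r(t,350,205,45,50,400,300*400//360)[:300],r(t,210,223,53,40,400,300)])
b=np.hstack([r(s,335,165,60,70,400,300)if 0 else r(s,330,165,80,60,400,300),r(s,240,225,80,60,400,300)])
a[:,:400]=r(t,345,210,53,40,400,300)
cv2.imwrite('pics/crop1.png',np.vstack([a,b]))
E
```

```text
(no output)
```

View pics/crop1.png

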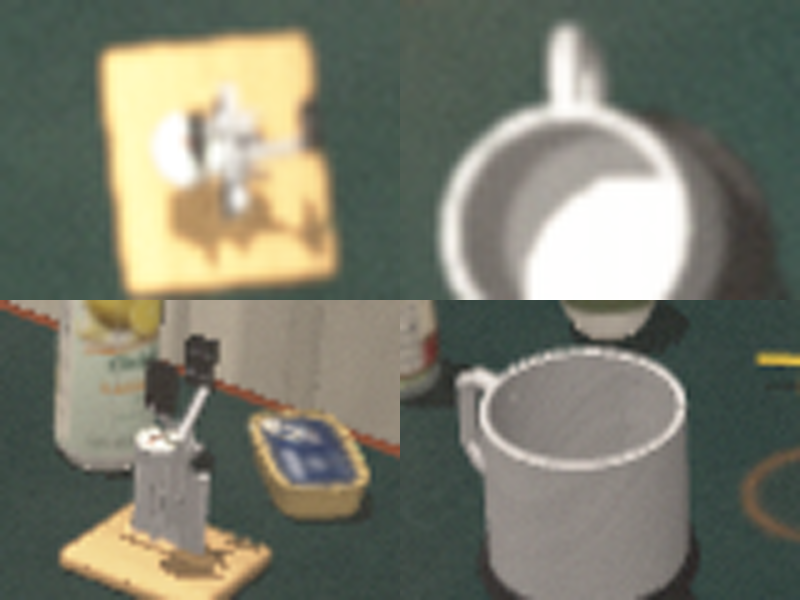

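The crops show the dial on image-left of the fin, so probe +y is roughly world +y. The handle points up in the image, roughly world +x, so the jug's −y wall suits. Next I'll measure.

```bash
python3 - <<'E'
from h import *
t=cv2.imread('pics/top0.png');s=cv2.imread('pics/scene0.png');ct=cal('top');cs=cal('scene')
h=cv2.cvtColor(t,cv2.COLOR_BGR2HSV)
m=cv2.inRange(h,(10,50,150),(28,255,255));M=np.zeros_like(m);M[205:255,350:395]=m[205:255,350:395]
c=max(cv2.findContours(M,0,cv2.CHAIN_APPROX_NONE)[0],key=cv2.contourArea)
W=np.array([on(ct,u,v,.012)[:2] for u,v in c[:,0]+0.0]);r=cv2.minAreaRect((W*1000).astype(np.float32));print('block',r,cv2.boxPoints(r))
# rim: white-ish on dark
def fit(im,roi,thr):
    x,y,w,hh=roi;g=im[y:y+hh,x:x+w].min(2);mm=(g>thr).astype(np.uint8)*255
    big=cv2.resize(g,None,fx=4,fy=4,interpolation=cv2.INTER_CUBIC)
    return big
for n,im,c_,roi in(('top',t,ct,(205,220,60,60)),('scene',s,cs,(245,230,62,50))):
    b=fit(im,roi,0);cv2.imwrite(f'pics/{n}_g.png',b)
    print(n,im[roi[1]:roi[1]+roi[3],:, :].shape)
print('top row 250 min',t[253,212:260].min(1)); print('col 236',t[225:280,238].min(1))
print('scene row 245',s[245,250:308].min(1)); print('col 277',s[230:265,278].min(1))
E
```

```text
block ((512.751953125, -227.61422729492188), (104.01692962646484, 88.8673095703125), 3.96382737159729) [[ 457.79633 -186.88203]
 [ 463.93942 -275.53677]
 [ 567.7076  -268.34644]
 [ 561.56445 -179.69168]]
top (60, 640, 3)
scene (50, 640, 3)
top row 250 min [ 76  82  90 162 230 205 135 112 106 108 112 122 140 155 155 158 181 233
 252 253 254 254 254 253 253 254 253 254 254 254 253 254 254 253 250 230
 167 118 108 103  93  71  58  58  53  51  57  62]
col 236 [ 74  79  77  74  70  70  73  72  74  75  74  80 132 204 218 186 152 155
 156 153 158 189 243 253 253 253 253 254 253 254 253 253 253 253 254 253
 254 253 253 253 253 251 234 180 121  86  58  57  54  58  59  61  69  69
  69]
scene row 245 [ 50  87 128 130 129  91 193 180 111 108 110 114 120 122 120 122 125 124
 123 132 124 132 126 132 129 129 124 129 132 130 130 129 130 128 132 132
 134 135 133 137 136 134 133 134 134 169 204  91  54  56  49  51  52  55
  54  51  52  53]
col 277 [140 138 111  48 135 204 134 133 132 128 128 134 130 127 127 132 130 130
 129 131 133 132 129 129 128 131 135 177 184 131 129 128 129 131 129]
```

```bash
cat >> h.py <<'E'
def rimpts(im,c0,r0,r1,thr,skip=lambda a:False):
    g=im.min(2).astype(np.float32);P=[]
    for a in np.arange(0,360,4):
        if skip(a):continue
        k=np.arange(r1[0]*0+1.35,0.65,-0.01)
        u=(c0[0]+k*r0*np.cos(np.radians(a))).astype(np.float32);v=(c0[1]+k*r1[0]*np.sin(np.radians(a))).astype(np.float32)
        q=cv2.remap(g,u[None],v[None],cv2.INTER_LINEAR)[0]
        i=np.argmax(q>thr)
        if q[i]>thr:
            j=i
            while j+1<len(q) and q[j+1]>=q[j]: j+=1
            P.append((a,u[i],v[i],u[j],v[j],q[j]))
    return np.array(P)
E
python3 - <<'E'
from h import *
from scipy.optimize import least_squares
t=cv2.imread('pics/top0.png');s=cv2.imread('pics/scene0.png');ct=cal('top');cs=cal('scene')
P=rimpts(t,(235,253),18,[18],165,lambda a:240<a<300)
Q=rimpts(s,(278,245.5),20,[11.5],160,lambda a:150<a<230)
et=cv2.fitEllipse(P[:,1:3].astype(np.float32));es=cv2.fitEllipse(Q[:,3:5].astype(np.float32))
print(et,len(P));print(es,len(Q))
X,g=tri(ct,et[0],cs,es[0]);print('tri',X,g)
for z in(.114,.13,.146):
    for n,c,p in(('top',ct,P[:,1:3]),('sc',cs,Q[:,3:5])):
        W=np.array([on(c,u,v,z)[:2] for u,v in p])
        f=lambda k:np.hypot(W[:,0]-k[0],W[:,1]-k[1])-k[2]
        o=least_squares(f,[.43,.17,.045],loss='soft_l1',f_scale=.001);print(z,n,o.x.round(4),'rms',np.sqrt(np.median(f(o.x)**2)).round(4))
# handle direction in top
g=t.min(2);ys=[np.average(np.arange(222,246),weights=np.clip(g[y,222:246].astype(float)-120,0,None)+1e-9) for y in range(226,235)];print(ys,g[226:235,222:246].max(1))
for y,u in zip(range(226,235),ys): print(on(ct,u,y,.12).round(3))
E
```

```text
((231.56051635742188, 252.98167419433594), (32.45655822753906, 33.67125701904297), 34.50305938720703) 76
((276.1135559082031, 246.40077209472656), (22.490041732788086, 39.213134765625), 86.18870544433594) 67
tri [0.44847234 0.17990207 0.13571928] 0.00316599894350754
0.114 top [0.4514 0.1861 0.0468] rms 0.0002
0.114 sc [0.4718 0.1569 0.0443] rms 0.0005
0.13 top [0.4504 0.1824 0.0462] rms 0.0002
0.13 sc [0.4546 0.1725 0.043 ] rms 0.0005
0.146 top [0.4493 0.1786 0.0456] rms 0.0002
0.146 sc [0.4374 0.188  0.0417] rms 0.0005
[np.float64(231.52173913146692), np.float64(231.44549763056548), np.float64(231.3437500001797), np.float64(231.25872093038893), np.float64(231.28463476083923), np.float64(231.45253863145507), np.float64(231.7640232109123), np.float64(232.08047945211314), np.float64(232.2515923567356)] [144 198 221 230 239 246 248 248 249]
[0.527 0.186 0.12 ]
[0.524 0.186 0.12 ]
[0.522 0.186 0.12 ]
[0.519 0.186 0.12 ]
[0.516 0.186 0.12 ]
[0.513 0.186 0.12 ]
[0.51  0.185 0.12 ]
[0.507 0.184 0.12 ]
[0.504 0.183 0.12 ]
```

```bash
python3 -m crank '[{"x":0.047,"y":-0.029,"turn":0.04},{"x":0.093,"y":-0.057,"turn":0.09},{"x":0.14,"y":-0.086,"turn":0.13},{"x":0.186,"y":-0.115,"turn":0.18},{"x":0.233,"y":-0.143,"turn":0.22},{"x":0.279,"y":-0.172,"turn":0.27},{"x":0.326,"y":-0.2,"turn":0.31},{"x":0.372,"y":-0.229,"turn":0.36},{"x":0.372,"y":-0.229,"turn":0.36},{"x":0.372,"y":-0.229,"turn":0.36},{"x":0.372,"y":-0.229,"turn":0.36}]' 0.07 3
python3 - <<'E'
from h import *
c,im=snap('wrist','w1');print(c['position'],c['attitude']);snap('scene','s1');snap('top','t1')
o=env.get_obs();print(o['time_s'],o['tool_pos'],o['tool_rot'])
E
```

```text
[ 0.34465423 -0.55745906  0.38273153] [-17.59631844   0.0767213  -65.47113494]
0.3 [ 0.27016103 -0.59101881  0.24117539] [-1.79963893e+02  3.27658109e-03  2.45694240e+01]invalid input
```

View pics/w1.png

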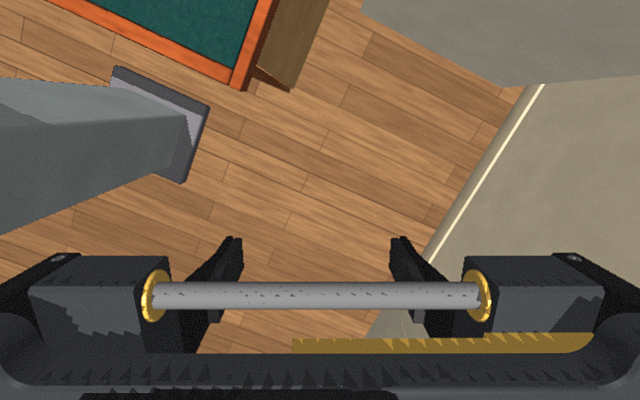

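The move was refused, probably because every row needs all four keys. The picture shows only the gripper over the floor.

```bash
python3 -m crank '[{"x":0.047,"y":-0.029,"z":0,"turn":0.04},{"x":0.093,"y":-0.057,"z":0,"turn":0.09},{"x":0.14,"y":-0.086,"z":0,"turn":0.13},{"x":0.186,"y":-0.115,"z":0,"turn":0.18},{"x":0.233,"y":-0.143,"z":0,"turn":0.22},{"x":0.279,"y":-0.172,"z":0,"turn":0.27},{"x":0.326,"y":-0.2,"z":0,"turn":0.31},{"x":0.372,"y":-0.229,"z":0,"turn":0.36},{"x":0.372,"y":-0.229,"z":0,"turn":0.36},{"x":0.372,"y":-0.229,"z":0,"turn":0.36}]' 0.07 3
python3 - <<'E'
from h import *
c,im=snap('wrist','w2');print(c['position'],c['attitude']);snap('scene','s1');snap('top','t1')
o=env.get_obs();print(o['time_s'],o['tool_pos'],o['tool_rot'])
E
```

```text
time_s: 1.55
tool_pos: [0.513, -0.2288, 0.2415]
tool_rot: [180.0, 0.0, 4.0]
force: [-0.6, -0.6, 0.3]
grip_width: 0.0704
grasp_force: 0.0
[ 0.59496046 -0.22406453  0.38343518] [-1.76241724e+01 -5.38304010e-02 -8.60834196e+01]
1.7 [ 0.512425   -0.2300299   0.24144144] [1.79970391e+02 3.06476075e-02 3.77396296e+00]
```

View pics/w2.png

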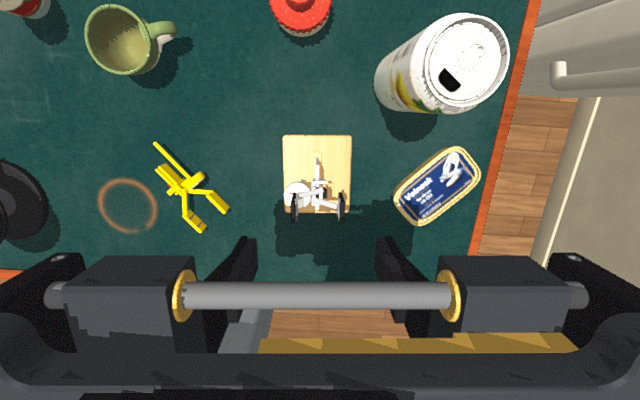

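The probe is upright on the block: plates near (295,207) and (341,207), dial near (297,195), block spanning (283–352, 135–212). I'll compare that with a projected model and zoom in.

```bash
python3 - <<'E'
from h import *
im=cv2.imread('pics/w2.png')
cv2.imwrite('pics/w2c.png',cv2.resize(im[125:235,265:375],(600,600),interpolation=cv2.INTER_CUBIC))
c=cal('wrist');th=np.radians(4);Rz=np.array([[np.cos(th),-np.sin(th)],[np.sin(th),np.cos(th)]])
def P(x,y,z):
    q=np.array([.5128,-.2276])+Rz@np.array([x,y]);u=np.array(proj(c,[*q,z]));return u.round(1),((u-[265,125])*600/110).round()
for n,p in dict(b1=(.05,.0425,.012),b2=(.05,-.0425,.012),b3=(-.05,.0425,.012),b4=(-.05,-.0425,.012),fin1=(.025,0,.07),fin2=(-.025,0,.07),pl=(.01,.023,.136),pl2=(-.01,.023,.136),pr=(.01,-.023,.136),pr2=(-.01,-.023,.136),prb=(.01,-.023,.104),dial=(0,.020,.087)).items(): print(n,*P(*p))
E
```

```text
b1 [277.3 132.7] [67. 42.]
b2 [348.1 132.4] [453.  40.]
b3 [280.6 211.2] [ 85. 470.]
b4 [346.  210.9] [442. 469.]
fin1 [312.4 161.8] [258. 201.]
fin2 [312.8 207.2] [260. 449.]
pl [284.7 193.4] [107. 373.]
pl2 [285.5 215.4] [112. 493.]
pr [338.8 193.1] [402. 372.]
pr2 [338.4 215.2] [400. 492.]
prb [336.3 183.8] [389. 321.]
dial [292.7 189.4] [151. 351.]
```

View pics/w2c.png

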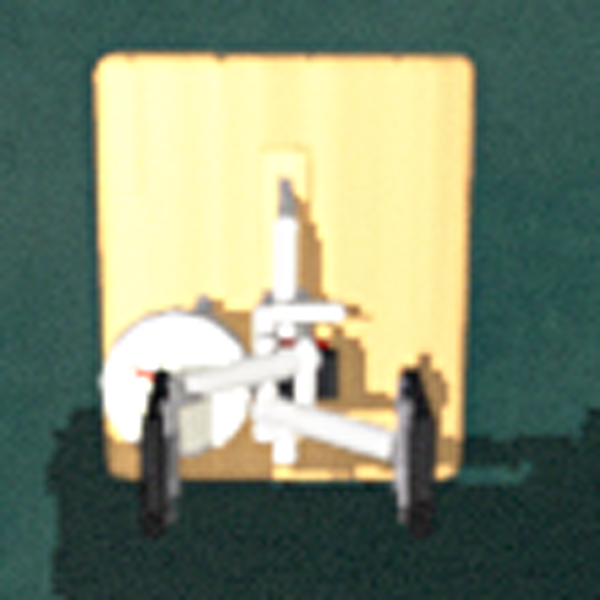

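The block, dial and plates agree with each other: the real probe is about 5 mm further to −y and 6 mm to −x than assumed, at roughly (0.507, −0.2325), with yaw 4°. I'll lower to just above the plates and look again.

```bash
python3 -m crank '[{"x":-0.006,"y":0.0035,"z":0.04,"turn":0},{"x":-0.006,"y":0.0035,"z":0.076,"turn":0},{"x":-0.006,"y":0.0035,"z":0.076,"turn":0},{"x":-0.006,"y":0.0035,"z":0.076,"turn":0}]'
python3 - <<'E'
from h import *
c,im=snap('wrist','w3');o=env.get_obs();print(o['tool_pos'],o['tool_rot'])
cv2.imwrite('pics/w3c.png',cv2.resize(im[130:310,200:430,::-1],(766,600),interpolation=cv2.INTER_CUBIC))
T=R.from_euler('xyz',o['tool_rot'],degrees=True).as_matrix();p=o['tool_pos'];c=cal('wrist')
f=lambda x,y,z:(np.array(proj(c,p+T@np.array([x,y,z]))),)
for q in [(.0095,.035,.019),(.0095,-.035,.019),(-.0095,.035,.019),(.01,.023,.029),(.01,-.023,.029),(-.01,.023,.029),(-.01,-.023,.029),(.01,.023,.061),(0,0,.095)]: 
    u=f(*q)[0];print(q,u.round(1),((u-[200,130])*3.333).round())
E
```

```text
time_s: 2.2
tool_pos: [0.5082, -0.2331, 0.167]
tool_rot: [179.9, -0.1, 3.9]
force: [0.3, 0.1, -0.0]
grip_width: 0.0702
grasp_force: 0.0
[ 0.50858947 -0.23300737  0.16749109] [ 1.79909242e+02 -1.50764024e-01  3.90097995e+00]
(0.0095, 0.035, 0.019) [374.5 236.3] [582. 354.]
(0.0095, -0.035, 0.019) [253.7 236.4] [179. 355.]
(-0.0095, 0.035, 0.019) [372.7 265.5] [576. 452.]
(0.01, 0.023, 0.029) [351.9 228.8] [506. 329.]
(0.01, -0.023, 0.029) [276.5 228.9] [255. 330.]
(-0.01, 0.023, 0.029) [350.8 258.2] [503. 427.]
(-0.01, -0.023, 0.029) [277.8 258.3] [259. 427.]
(0.01, 0.023, 0.061) [346.8 211.3] [489. 271.]
(0, 0, 0.095) [314.6 209. ] [382. 263.]
```

View pics/w3c.png

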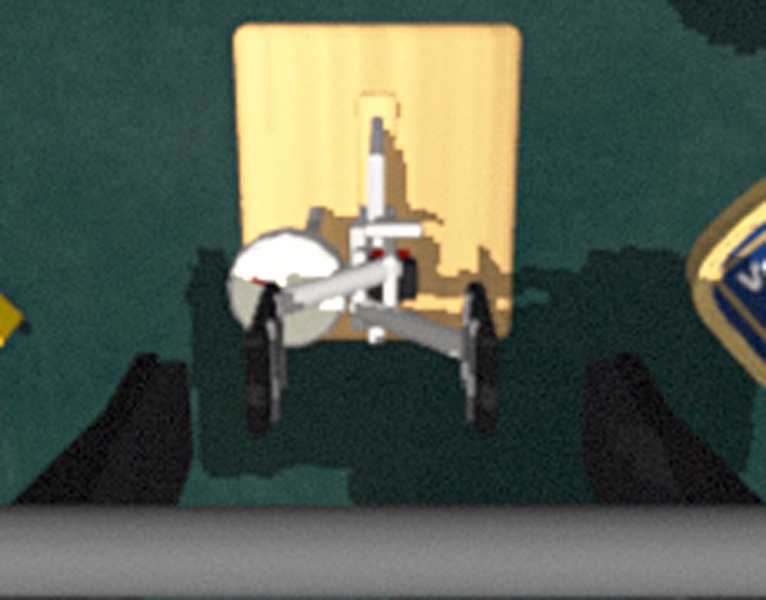

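Finger gap centre is at column 385 and plate centre at 371, with the plates about 10 px low in the picture. The probe is therefore about 2 mm towards tool −y and 2 mm towards tool −x. I'll descend and squeeze.

```bash
python3 -m crank '[{"x":-0.002,"y":-0.0022,"z":0.01,"turn":0},{"x":-0.002,"y":-0.0022,"z":0.03,"turn":0},{"x":-0.002,"y":-0.0022,"z":0.047,"turn":0},{"x":-0.002,"y":-0.0022,"z":0.047,"turn":0},{"x":-0.002,"y":-0.0022,"z":0.047,"turn":0}]'
python3 -m crank '[{"x":0,"y":0,"z":0,"turn":0},{"x":0,"y":0,"z":0,"turn":0},{"x":0,"y":0,"z":0,"turn":0},{"x":0,"y":0,"z":0,"turn":0},{"x":0,"y":0,"z":0,"turn":0},{"x":0,"y":0,"z":0,"turn":0}]' 0.03 20
python3 - <<'E'
from h import *
c,im=snap('wrist','w4');o=env.get_obs();print(o['tool_pos'],o['tool_rot'],o['force'],o['wrist_torque'])
s=snap('scene','s4')[1]
a=cv2.resize(im[110:310,200:430,::-1],(460,400),interpolation=cv2.INTER_CUBIC);b=cv2.resize(s[145:235,325:401,::-1],(338,400),interpolation=cv2.INTER_CUBIC)
cv2.imwrite('pics/w4c.png',np.hstack([a,b]))
E
```

```text
time_s: 2.88
tool_pos: [0.5059, -0.2302, 0.119]
tool_rot: [180.0, -0.0, 3.9]
force: [0.0, -0.6, -0.1]
grip_width: 0.0701
grasp_force: 0.0
time_s: 3.62
tool_pos: [0.5053, -0.23, 0.1184]
tool_rot: [-180.0, 0.0, 3.9]
force: [0.2, -0.3, -0.9]
grip_width: 0.0368
grasp_force: 20.0
[ 0.50537196 -0.23001493  0.11840704] [-1.79996650e+02  1.35132176e-02  3.94764131e+00] [ 0.69020475 -0.76576297 -1.22156928] [ 0.03696772  0.03810129 -0.06973318]
```

View pics/w4c.png

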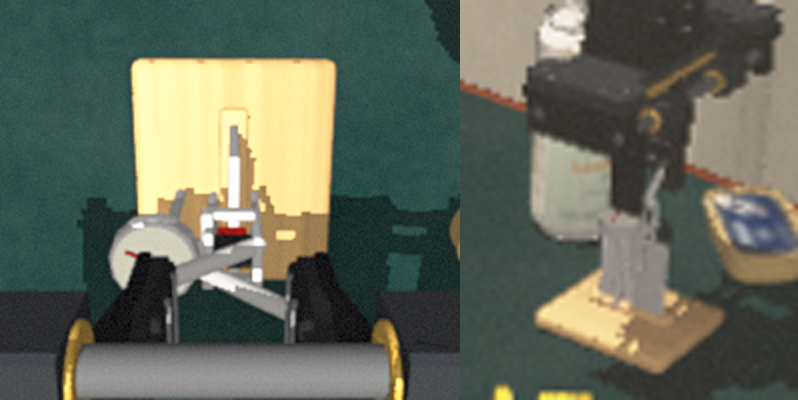

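The clip is squeezed (36.8 mm, 20 N) and the jaws have opened on the fin. Lifting.

```bash
python3 -m crank '[{"x":0,"y":0,"z":-0.01,"turn":0},{"x":0,"y":0,"z":-0.025,"turn":0},{"x":0,"y":0,"z":-0.045,"turn":0},{"x":0,"y":0,"z":-0.07,"turn":0},{"x":0,"y":0,"z":-0.1,"turn":0},{"x":0,"y":0,"z":-0.13,"turn":0},{"x":0,"y":0,"z":-0.15,"turn":0},{"x":0,"y":0,"z":-0.158,"turn":0},{"x":0,"y":0,"z":-0.158,"turn":0}]'
python3 -m crank '[{"x":-0.002,"y":-0.025,"z":0,"turn":0},{"x":-0.004,"y":-0.06,"z":0,"turn":0},{"x":-0.007,"y":-0.1,"z":0,"turn":0},{"x":-0.011,"y":-0.14,"z":0,"turn":0},{"x":-0.015,"y":-0.18,"z":0,"turn":0},{"x":-0.019,"y":-0.22,"z":0,"turn":0},{"x":-0.022,"y":-0.26,"z":0,"turn":0},{"x":-0.025,"y":-0.3,"z":0,"turn":0},{"x":-0.028,"y":-0.34,"z":0,"turn":0},{"x":-0.03,"y":-0.364,"z":0,"turn":0},{"x":-0.03,"y":-0.372,"z":0,"turn":0},{"x":-0.03,"y":-0.372,"z":0,"turn":0}]'
python3 -m crank '[{"x":0,"y":0,"z":0,"turn":0},{"x":0,"y":0,"z":0,"turn":0}]'
python3 - <<'E'
from h import *
c,im=snap('wrist','w5');o=env.get_obs();print(o['tool_pos'],o['tool_rot'],c['position'],c['attitude'])
s=snap('scene','s5')[1];snap('top','t5')
a=cv2.resize(im[60:320,140:420,::-1],(560,520),interpolation=cv2.INTER_CUBIC);b=cv2.resize(s[190:320,240:300,::-1],(240,520),interpolation=cv2.INTER_CUBIC)
cv2.imwrite('pics/w5c.png',np.hstack([a,b]))
E
```

```text
time_s: 4.85
tool_pos: [0.5056, -0.2301, 0.2773]
tool_rot: [180.0, -0.1, 3.9]
force: [-0.1, 0.2, -2.2]
grip_width: 0.0372
grasp_force: 20.0
time_s: 6.35
tool_pos: [0.4493, 0.1391, 0.276]
tool_rot: [180.0, 0.1, 4.0]
force: [0.1, -0.1, -1.2]
grip_width: 0.0373
grasp_force: 20.0
time_s: 6.6
tool_pos: [0.4501, 0.1379, 0.2764]
tool_rot: [180.0, 0.0, 3.8]
force: [0.6, -0.6, -0.2]
grip_width: 0.0373
grasp_force: 20.0
[0.45009925 0.13807886 0.27640503] [1.79993177e+02 1.53052634e-02 3.84212157e+00] [0.53205519 0.14232704 0.418363  ] [-1.76074979e+01 -2.16220490e-02 -8.62126415e+01]
```

View pics/w5c.png

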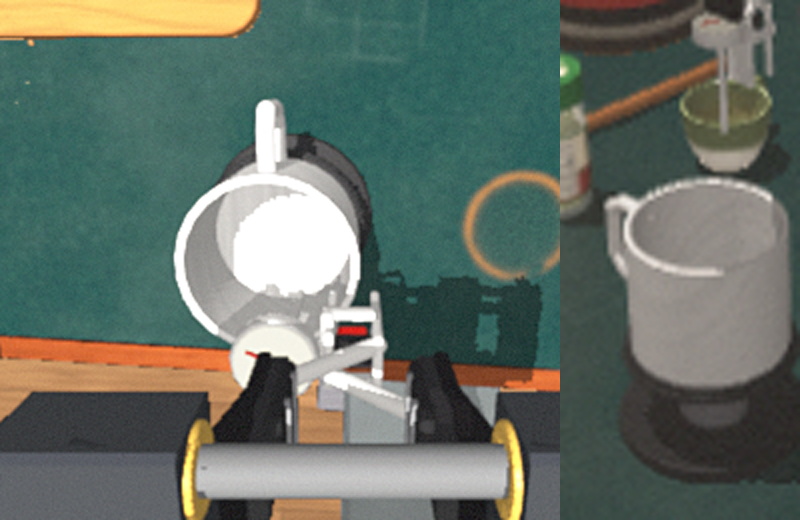

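The jug rim in the wrist view runs from (228,187) to (320,190), top at (275,148). The probe's red foot is at (316,225), and the scene view shows it hanging upright. Now I'll fit the rim from this view and the scene view.

```bash
python3 - <<'E'
from h import *
from scipy.optimize import least_squares
c=cal('wrist');w=cv2.imread('pics/w5.png');cs=cal('scene');s=cv2.imread('pics/s5.png')
P=rimpts(w,(274,191),46,[43],185,lambda a:(8<a<150) or 245<a<295)
Q=rimpts(s,(276.5,246.5),20,[11.5],160,lambda a:150<a<240)
print(len(P),len(Q),P[:,[0,1,2]].round(1)[::4].tolist())
rays=[('w',*ray(c,u,v)) for u,v in P[:,1:3]];rs=[('s',*ray(cs,u,v)) for u,v in Q[:,3:5]]
def res(k,R_,rr):
    o=[]
    for _,p,d in R_:
        x=p+d*(k[2]-p[2])/d[2];o.append(np.hypot(x[0]-k[0],x[1]-k[1])-rr)
    return np.array(o)
for nm,f in(('wrist z free',lambda k:res(k,rays,.045)),('both',lambda k:np.r_[res(k,rays,.045),res(k,rs,.044)])):
    o=least_squares(f,[.447,.178,.135],loss='soft_l1',f_scale=.001);print(nm,o.x.round(4),np.abs(f(o.x)).mean().round(4))
for z in(.115,.125,.135,.145):
    f=lambda k:res([k[0],k[1],z],rays,k[2]);o=least_squares(f,[.447,.178,.045],loss='soft_l1',f_scale=.001);print(z,o.x.round(4))
# red foot
h=cv2.cvtColor(w,cv2.COLOR_BGR2HSV);m=cv2.inRange(h,(0,150,100),(8,255,255));m[:215]=0;m[:,:300]=0;m[240:]=0;m[:,330:]=0
y,x=np.nonzero(m);print('foot px',x.min(),x.max(),y.min(),y.max())
T=R.from_euler('xyz',[180,0,3.9],degrees=True).as_matrix()
for q in[(.0035,-.0015,.05),(.0035,.0085,.05),(.0035,-.0015,.057),(.0035,.0085,.057)]: print(q,np.round(proj(c,np.array([.4495,.1388,.2764])+T@np.array(q)),1))
E
```

```text
43 39 [[0.0, 319.1, 191.0], [156.0, 231.1, 208.8], [172.0, 227.5, 197.1], [188.0, 227.5, 184.9], [204.0, 230.3, 172.8], [220.0, 237.0, 162.0], [236.0, 247.0, 153.6], [300.0, 297.2, 153.4], [316.0, 306.8, 161.4], [332.0, 313.8, 171.2], [348.0, 318.1, 182.2]]
wrist z free [0.4478 0.1788 0.1346] 0.0003
both [0.448  0.1787 0.1356] 0.0011
0.115 [0.442  0.1813 0.0481]
0.125 [0.4449 0.1801 0.0465]
0.135 [0.4479 0.1788 0.0449]
0.145 [0.4509 0.1775 0.0433]
foot px 309 323 223 227
(0.0035, -0.0015, 0.05) [311.6 226.4]
(0.0035, 0.0085, 0.05) [326.2 226.4]
(0.0035, -0.0015, 0.057) [311.7 222.6]
(0.0035, 0.0085, 0.057) [325.9 222.6]
```

Rim centre (0.448, 0.179), height 0.135 m, radius consistent at 45 mm. The foot's position puts the probe 1.7 mm to +y of the TCP, so the wall is centred in the mouth within a millimetre. I'll lower partway and check.

```bash
python3 -m crank '[{"x":0.001,"y":0,"z":0.015,"turn":0},{"x":0.001,"y":0,"z":0.03,"turn":0},{"x":0.001,"y":0,"z":0.045,"turn":0},{"x":0.001,"y":0,"z":0.056,"turn":0},{"x":0.001,"y":0,"z":0.06,"turn":0},{"x":0.001,"y":0,"z":0.06,"turn":0}]'
python3 - <<'E'
from h import *
c,im=snap('wrist','w6');o=env.get_obs();print(o['tool_pos'],o['force'])
s=snap('scene','s6')[1]
a=cv2.resize(im[110:310,200:400,::-1],(500,500),interpolation=cv2.INTER_CUBIC);b=cv2.resize(s[195:275,250:298,::-1],(300,500),interpolation=cv2.INTER_CUBIC)
cv2.imwrite('pics/w6c.png',np.hstack([a,b]))
E
```

```text
time_s: 7.5
tool_pos: [0.4509, 0.1391, 0.2164]
tool_rot: [-180.0, 0.0, 3.9]
force: [-0.8, 0.7, -1.0]
grip_width: 0.0372
grasp_force: 20.0
[0.45117287 0.13915229 0.21678672] [ 0.38180051 -0.12609154 -1.95407605]
```

View pics/w6c.png

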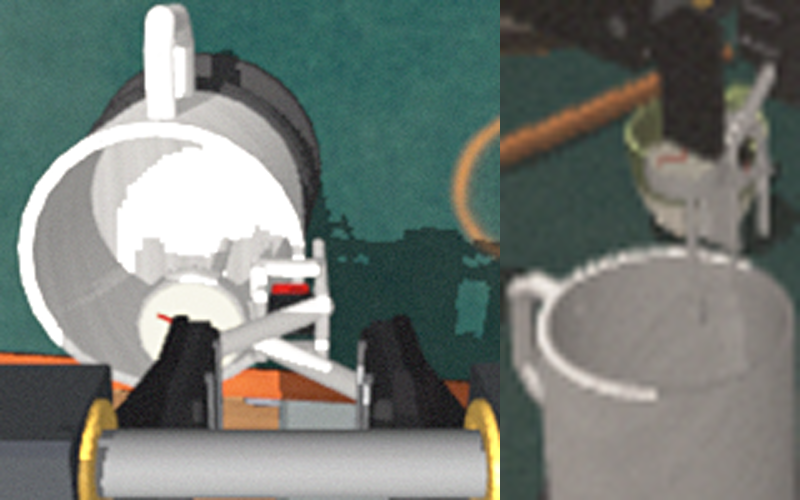

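The wall at (305,250) in the crop runs under the mouth between the two jaws (262–320), and the stem is inside the jug. Lowering on, over the rim.

```bash
python3 -m crank '[{"x":0,"y":0,"z":0.005,"turn":0},{"x":0,"y":0,"z":0.01,"turn":0},{"x":0,"y":0,"z":0.015,"turn":0},{"x":0,"y":0,"z":0.019,"turn":0},{"x":0,"y":0,"z":0.019,"turn":0}]'
python3 -m crank '[{"x":0,"y":0,"z":0.002,"turn":0},{"x":0,"y":0,"z":0.004,"turn":0},{"x":0,"y":0,"z":0.006,"turn":0},{"x":0,"y":0,"z":0.006,"turn":0},{"x":0,"y":0,"z":0.006,"turn":0}]'
python3 - <<'E'
from h import *
o=env.get_obs();print(o['tool_pos'],o['force'],o['wrist_torque'])
E
```

```text
time_s: 8.22
tool_pos: [0.4507, 0.139, 0.1971]
tool_rot: [180.0, 0.0, 3.9]
force: [0.4, 0.4, -0.4]
grip_width: 0.0372
grasp_force: 20.0
time_s: 8.85
tool_pos: [0.451, 0.1391, 0.1916]
tool_rot: [180.0, -0.0, 3.9]
force: [-0.6, 0.8, -0.8]
grip_width: 0.0376
grasp_force: 20.0
[0.45097335 0.13905915 0.19155497] [-0.58163846  0.80380565 -0.83876635] [0.03365151 0.00818146 0.01497096]
```

```bash
python3 -m crank '[{"x":0,"y":0,"z":0.0015,"turn":0},{"x":0,"y":0,"z":0.003,"turn":0},{"x":0,"y":0,"z":0.003,"turn":0},{"x":0,"y":0,"z":0.003,"turn":0}]'
python3 -m crank '[{"x":0,"y":0,"z":0.001,"turn":0},{"x":0,"y":0,"z":0.002,"turn":0},{"x":0,"y":0,"z":0.002,"turn":0},{"x":0,"y":0,"z":0.002,"turn":0}]'
```

```text
time_s: 9.35
tool_pos: [0.451, 0.139, 0.1885]
tool_rot: [180.0, 0.0, 3.9]
force: [0.6, 0.1, -1.1]
grip_width: 0.037
grasp_force: 20.0
time_s: 9.85
tool_pos: [0.4509, 0.139, 0.1865]
tool_rot: [180.0, 0.0, 3.9]
force: [0.5, -0.3, -1.9]
grip_width: 0.0374
grasp_force: 20.0
```

```bash
python3 -m crank '[{"x":0,"y":0,"z":0.001,"turn":0},{"x":0,"y":0,"z":0.002,"turn":0},{"x":0,"y":0,"z":0.002,"turn":0},{"x":0,"y":0,"z":0.002,"turn":0}]'
python3 -m crank '[{"x":0,"y":0,"z":0.001,"turn":0},{"x":0,"y":0,"z":0.002,"turn":0},{"x":0,"y":0,"z":0.002,"turn":0},{"x":0,"y":0,"z":0.002,"turn":0}]'
python3 - <<'E'
from h import *
print(np.mean([(imaging.read_camera('top'),env.get_obs()['force'])[1] for _ in range(4)],0))
E
```

```text
time_s: 10.35
tool_pos: [0.4509, 0.139, 0.1845]
tool_rot: [180.0, 0.0, 3.9]
force: [-0.0, -0.4, -0.8]
grip_width: 0.037
grasp_force: 20.0
time_s: 10.85
tool_pos: [0.451, 0.1391, 0.1827]
tool_rot: [180.0, -0.0, 3.9]
force: [-0.2, -0.1, 0.5]
grip_width: 0.0373
grasp_force: 20.0
[-0.03437457  0.19344193  0.29049941]
```

Contact with the foot at TCP ≈ 0.184: the parked clip sat on its extended foot, so this agrees with a rim at 0.135. Pressing on.

```bash
python3 -m crank '[{"x":0,"y":0,"z":0.001,"turn":0},{"x":0,"y":0,"z":0.002,"turn":0},{"x":0,"y":0,"z":0.0025,"turn":0},{"x":0,"y":0,"z":0.0025,"turn":0}]'
python3 - <<'E'
from h import *
f=lambda:np.mean([(imaging.read_camera('top'),np.r_[env.get_obs()['force'],env.get_obs()['tool_pos']])[1] for _ in range(4)],0).round(4)
print(f())
E
python3 -m crank '[{"x":0,"y":0,"z":0.001,"turn":0},{"x":0,"y":0,"z":0.0015,"turn":0},{"x":0,"y":0,"z":0.0015,"turn":0},{"x":0,"y":0,"z":0.0015,"turn":0}]'
python3 - <<'E'
from h import *
f=lambda:np.mean([(imaging.read_camera('top'),np.r_[env.get_obs()['force'],env.get_obs()['tool_pos']])[1] for _ in range(4)],0).round(4)
print(f())
E
```

```text
time_s: 11.55
tool_pos: [0.4511, 0.139, 0.1801]
tool_rot: [180.0, -0.0, 3.9]
force: [-0.6, -0.4, 1.8]
grip_width: 0.0375
grasp_force: 20.0
[-0.0237  0.3059  1.7106  0.451   0.139   0.1801]
time_s: 12.25
tool_pos: [0.451, 0.139, 0.1786]
tool_rot: [180.0, -0.0, 3.9]
force: [0.5, -0.4, 2.6]
grip_width: 0.0369
grasp_force: 20.0
[ 0.6399 -0.853   2.1716  0.451   0.139   0.1786]
```

```bash
python3 -m crank '[{"x":0,"y":0,"z":0.0005,"turn":0},{"x":0,"y":0,"z":0.001,"turn":0},{"x":0,"y":0,"z":0.0013,"turn":0},{"x":0,"y":0,"z":0.0013,"turn":0}]'
python3 - <<'E'
from h import *
f=lambda:np.mean([(imaging.read_camera('top'),np.r_[env.get_obs()['force'],env.get_obs()['tool_pos']])[1] for _ in range(4)],0).round(4)
print(f())
E
```

```text
time_s: 12.95
tool_pos: [0.451, 0.139, 0.1773]
tool_rot: [180.0, -0.0, 3.9]
force: [0.0, -0.2, 3.3]
grip_width: 0.0375
grasp_force: 20.0
[ 0.3995 -0.6944  3.0623  0.451   0.139   0.1773]
```

About 4 N: the foot is nearly flush. Before letting go I'll bring the fixed inner jaw up to the wall (tool +y) so the clip shuts without dragging.

```bash
python3 -m crank '[{"x":0,"y":0.0005,"z":0,"turn":0},{"x":0,"y":0.001,"z":0,"turn":0},{"x":0,"y":0.0015,"z":0,"turn":0},{"x":0,"y":0.002,"z":0,"turn":0},{"x":0,"y":0.002,"z":0,"turn":0}]'
python3 - <<'E'
from h import *
f=lambda:np.mean([(imaging.read_camera('top'),np.r_[env.get_obs()['force'],env.get_obs()['tool_pos']])[1] for _ in range(4)],0).round(4)
print(f())
E
python3 -m crank '[{"x":0,"y":0.0005,"z":0,"turn":0},{"x":0,"y":0.001,"z":0,"turn":0},{"x":0,"y":0.001,"z":0,"turn":0}]'
python3 - <<'E'
from h import *
f=lambda:np.mean([(imaging.read_camera('top'),np.r_[env.get_obs()['force'],env.get_obs()['tool_pos']])[1] for _ in range(4)],0).round(4)
print(f())
E
```

```text
time_s: 13.78
tool_pos: [0.451, 0.1374, 0.1772]
tool_rot: [-180.0, 0.0, 4.0]
force: [0.0, 2.9, 2.0]
grip_width: 0.0373
grasp_force: 20.0
[-0.2351  2.9704  3.164   0.451   0.1373  0.1772]
time_s: 14.35
tool_pos: [0.4511, 0.1359, 0.1772]
tool_rot: [180.0, 0.0, 3.9]
force: [-0.9, 3.4, 1.4]
grip_width: 0.0371
grasp_force: 20.0
[-0.3585  2.3175  2.7793  0.4511  0.1359  0.1772]
```

```bash
python3 -m crank '[{"x":0,"y":0,"z":0,"turn":0},{"x":0,"y":0,"z":0,"turn":0},{"x":0,"y":0,"z":0,"turn":0}]' 0.042
python3 -m crank '[{"x":0,"y":0,"z":0,"turn":0},{"x":0,"y":0,"z":0,"turn":0},{"x":0,"y":0,"z":0,"turn":0}]' 0.046
python3 - <<'E'
from h import *
c,im=snap('wrist','w7')
s=snap('scene','s7')[1]
a=cv2.resize(im[110:310,200:400,::-1],(500,500),interpolation=cv2.INTER_CUBIC);b=cv2.resize(s[195:275,250:298,::-1],(300,500),interpolation=cv2.INTER_CUBIC)
cv2.imwrite('pics/w7c.png',np.hstack([a,b]))
E
```

```text
time_s: 14.92
tool_pos: [0.4511, 0.1364, 0.1772]
tool_rot: [-180.0, -0.0, 4.0]
force: [-0.4, 2.6, 3.3]
grip_width: 0.0419
grasp_force: 6.8
time_s: 15.3
tool_pos: [0.4511, 0.1359, 0.1772]
tool_rot: [180.0, 0.0, 3.9]
force: [-0.3, 3.5, 3.9]
grip_width: 0.0457
grasp_force: 1.8
```

View pics/w7c.png

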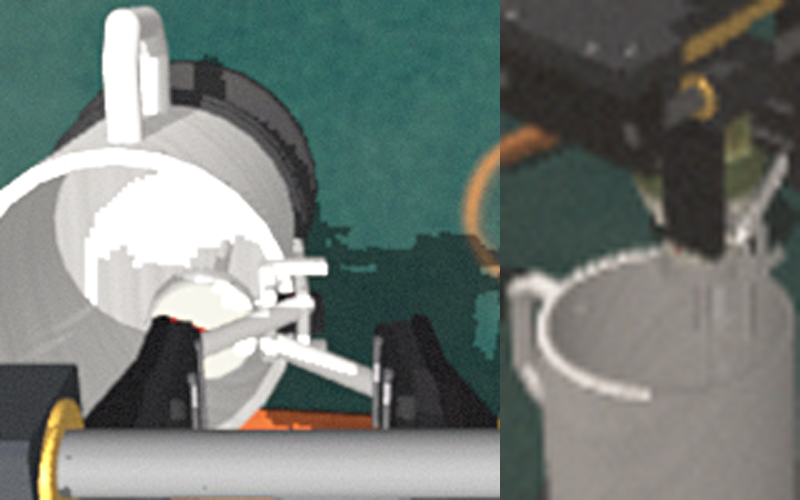

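The clip has closed astride the wall with the stem inside and the handle clear. The plates still bear lightly (1.8 N), so I'll open fully and rise.

```bash
python3 -m crank '[{"x":0,"y":0,"z":0,"turn":0},{"x":0,"y":0,"z":0,"turn":0},{"x":0,"y":0,"z":0,"turn":0}]' 0.05
python3 -m crank '[{"x":0,"y":0,"z":0,"turn":0},{"x":0,"y":0,"z":0,"turn":0},{"x":0,"y":0,"z":0,"turn":0},{"x":0,"y":0,"z":0,"turn":0}]' 0.075
python3 -m crank '[{"x":0,"y":0,"z":-0.01,"turn":0},{"x":0,"y":0,"z":-0.03,"turn":0},{"x":0,"y":0,"z":-0.06,"turn":0},{"x":0,"y":0,"z":-0.1,"turn":0},{"x":0,"y":0,"z":-0.12,"turn":0},{"x":0,"y":0,"z":-0.12,"turn":0}]'
python3 - <<'E'
from h import *
c,im=snap('wrist','w8')
s=snap('scene','s8')[1]
a=cv2.resize(im[100:300,200:400,::-1],(400,400),interpolation=cv2.INTER_CUBIC);b=cv2.resize(s[195:285,240:315,::-1],(400,480),interpolation=cv2.INTER_CUBIC)[:400]
cv2.imwrite('pics/w8c.png',np.hstack([a,b]))
E
```

```text
time_s: 15.78
tool_pos: [0.4509, 0.1353, 0.1769]
tool_rot: [179.9, 0.0, 3.9]
force: [-0.3, 0.5, 0.5]
grip_width: 0.0502
grasp_force: 0.6
time_s: 16.27
tool_pos: [0.4512, 0.1359, 0.1772]
tool_rot: [180.0, 0.0, 3.9]
force: [-0.9, 0.1, 0.5]
grip_width: 0.0737
grasp_force: 0.0
time_s: 17.02
tool_pos: [0.4521, 0.1365, 0.2993]
tool_rot: [180.0, -0.2, 3.9]
force: [0.8, 0.3, 0.2]
grip_width: 0.0753
grasp_force: 0.0
```

View pics/w8c.png

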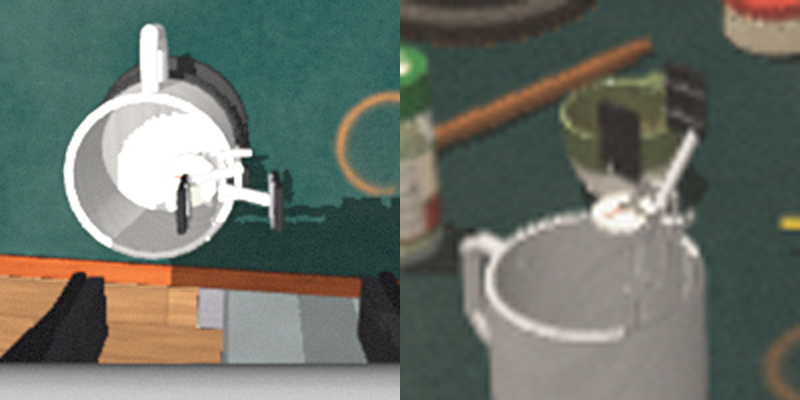

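The clip grips the −y wall upright, dial inside at (297,182), gripper clear. One quick height check: the dial top should be about 0.152 m if the foot is in, or 0.158 m if out.

```bash
python3 - <<'E'
from h import *
c=cal('wrist');cs=cal('scene');w=cv2.imread('pics/w8.png');s=cv2.imread('pics/s8.png')
def blk(im,roi):
    x,y,X,Y=roi;m=(im[y:Y,x:X].max(2)<55).astype(np.uint8)
    n,l,st,ce=cv2.connectedComponentsWithStats(m);return [(st[i][:5]+[x,y,0,0,0]).tolist() for i in range(1,n) if st[i][4]>15]
print(blk(w,(280,180,345,220)),blk(s,(272,205,300,232)))
print(tri(c,(297.5,182),cs,(280.9,234.9)))
# predicted plate tops (+y plate, both x ends) for foot in / out
th=np.radians(3.9);
for z in(.1348,.1408):
  for y in(.023,-.023):
    for x in(.01,-.01):
      q=np.array([.451,.1359])+[x*np.cos(th)-y*np.sin(th),x*np.sin(th)+y*np.cos(th)]
      print(z,y,x,np.round(proj(cs,[*q,z+.066]),1),np.round(proj(cs,[*q,z+.034]),1),np.round(proj(c,[*q,z+.066]),1))
E
```

```text
[[337, 186, 6, 9, 24], [289, 188, 4, 11, 18]] [[278, 215, 7, 12, 34]]
(array([0.45889249, 0.15338596, 0.14753948]), np.float64(0.0007187154664333391))
0.1348 0.023 0.01 [277.8 215.1] [278.3 227.8] [286.7 196.9]
0.1348 0.023 -0.01 [284.8 218.1] [285.2 230.9] [287.4 219.7]
0.1348 -0.023 0.01 [291.9 206.8] [292.1 219.2] [342.7 196.9]
0.1348 -0.023 -0.01 [298.9 209.7] [299.  222.2] [342.1 219.7]
0.1408 0.023 0.01 [277.7 212.6] [278.2 225.4] [286.  199.1]
0.1408 0.023 -0.01 [284.7 215.7] [285.1 228.6] [286.7 222.3]
0.1408 -0.023 0.01 [291.9 204.4] [292.1 216.9] [343.3 199.1]
0.1408 -0.023 -0.01 [298.8 207.3] [299.  219.9] [342.7 222.3]
```

The left plate's top-left corner is seen at (278,215), which matches the foot-in prediction of (277.8,215.1). Handing in.

```bash
python3 -c "
from cell import env;print(env.sign_off())"
```

```text
the job is handed in; nothing more can be done
None
```

The job is handed in: the thermometer grips the jug wall upright with the probe inside, about 90° from the handle, and the last pictures show the red foot still pressed in and the gripper clear; I knocked nothing, and the clock stood at about 17 s.

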